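# Fit the stirring paddle onto the plaster mixer's drive and hold it home

## Robot

A 7-joint arm with a two-finger parallel gripper is mounted at the origin on a cart in front of the work surface, level with it; the furniture and walls round the work are solid. World frame = base frame: x ahead of the robot, y to its left, z up, the work surface at z = 0. Lengths are in mm, angles in rad, forces in N, time in s.
With the tool pointing down it reaches from about 400 to 875 mm from the base axis. Payload 6.5 kg.
Tool frame: the origin (TCP) lies where the fingers leave the gripper's body, on its centre line; the fingertips stand 73 mm ahead of it and the grasp point (between the pads) lies 54 mm ahead of it; z points along the fingers, y is the line along which they close (so a half turn about z gives the same grasp; the last joint's range is limited). The gripper opens to 85 mm and grips with 20 to 120 N. Pads are 22 mm wide; open, the fingers measure 114 mm over their backs; the gripper's body (76 mm by 85 mm) begins 54 mm behind the grasp point. The pads swing forward as they close: fully open they stand 13 mm farther back than shut.
Start: joints at [1.172, 0.536, -0.004, 1.538, 0.003, 1.067, -0.071], TCP at [212.346, -614.328, 303.89] pointing down, gripper open.
Joint ranges: [-2.7, 2.7], [-0.37, 2.16], [-1.27, 1.26], [0.24, 2.4], [-1.31, 4.45], [0.19, 1.91], [-2.76, 2.76]. Speed limits (rad/s): [2.39, 2.39, 3.14, 3.14, 3.14, 3.14, 3.14].

## Interface

Orientations are given as [roll, pitch, yaw] about the fixed x, y, z axes, in that order (R = Rz(yaw) Ry(pitch) Rx(roll)).
In Python, from plant import arm, viewer, order, spotter gives the robot as it stands.
- The arm moves only by the tool apply_moves, never from a script. Its argument "rows" is a list that holds one entry, the list of rows, each a list of 7 numbers: the shift along the world's x, y, z in mm, then the turn, a rotation vector about the world's x, y, z in degrees, then the closure, from -1 (fully open) to 1 (shut), so that 0 is half open. A call has 1 to 5 rows; each row is the pose to reach, as a shift and turn from the pose commanded when the call began; what a row does not reach only later rows make up. A row lasts 1/8 s, in which the tool goes at most 62.5 mm and 10.7 degrees, less where a joint would pass 70% of its speed; a pose out of reach is approached as far as the arm can. A call with a gripper value outside its range is refused whole. The fingers move at their own pace and stop on an object; "force" is the grip in N (left out, the last holds). Time passes only in rows, so rows that repeat a pose let the fingers close. It gives the time, the measured TCP pose, the force, the opening and the grip force at its end, in the units of the state.
- arm.get_obs(): the state, without advancing time (a new reading comes with each control period).
- viewer.capture(name): name is "scene" or "top" or "wrist"; returns the picture (400x640x3 uint8, red, green, blue); there is no depth.
- viewer.camera_model(name): a dict with "fx", "fy", "cx", "cy" (pixels), "R" (3x3) and "t" (3): a world point X has camera coordinates R X + t. Camera axes: x right, y down, z forward; pixel columns grow to the right and rows downward; lengths in mm; the calibration is good to about 2 mm. The wrist camera is an equidistant fisheye: a pixel r from the principal point sees the ray r / f radians off the axis. A picture is of the moment at which its call begins: read the wrist's pose just before it. camera_model takes no time and is no camera call; for the wrist camera it gives the pose at the moment of the call.
- order.finish_job(): hands the job in; it is judged then, once.
Trained networks look in the newest picture that a camera, given by its name, has taken for a name from the list of things; names that differ only in an ending like _2 or _b are one class to them, and where a whole thing is asked for, a point or a joint stands for the part that bears it (a point fixed in the world has none). Each returns a list of dicts, best first, with "score" (0 to 1); they miss things now and then, are a little off and sometimes report something else, mostly with a low value. They report only what shows in the picture. A call takes as long as a camera call. They do not tell look-alikes from the thing itself.
- spotter.find_in(camera, target): "at" ([x, y, z] in mm, in world coordinates, good to about 4 mm: the middle of the surface that is visible of it).
- spotter.trace(camera, target): "pixels" (400x640 bool, what is visible of it).
The state is a dict: "clock": time; "joints": joint angles; "qvel": joint speeds; "tau": joint torques, N m; "tool_pos": TCP position; "orientation": TCP orientation; "contact_force": force on the tool from outside, world axes, zero at the start; "torque": the same for the moment, N m; "width": opening from 0.0 (shut) to 1.0 (fully open); "finger_force": force on a finger pad.
Only numpy, scipy, OpenCV 4.12 (cv2) and the standard library are available. Lean on these libraries where they do the work, as an engineer would, in place of code of your own. Each camera call takes 0.05 s, during which the arm holds its last target. There are 200 camera calls.

## Task

The bowl is off the small grey plaster mixer. Take the orange stirring paddle (the one with two windows) out of the wooden rack, turn it until the cross-shaped key under its collar meshes with the cross slot of the mixer's drive coupling, and push it down fully home, collar on the coupling, against the spring of the ejector pin. Finish while still gripping the paddle and holding it pressed home (the spring lifts it again if it is let go); do not disturb the blue paddle, the sanding block, the pigment jar or the gypsum medallion.

Things in the scene. Friction and masses are not known exactly. Their poses are not given: they have to be found in the camera images.
- orange_paddle: Orange stirring paddle with two windows, 150 g, upright in one of the rack's holes. Origin: centre of the underside of its collar; z up along the stem. Collar disc 44 mm across (z 0 to 6 mm); stem 16 mm thick (z 6 to 32 mm); flat blade (z 30 to 90 mm), 64 mm wide along the paddle's y, 12 mm thick along its x.
- paddle_grip (a point): Middle of the orange blade's unbroken top bar (z 62 to 90 mm), the place to grip, across the 12 mm: 76 mm above the paddle's origin; axes as the paddle's.
- paddle_key (a point): Lower end of the orange paddle's steel key, 22 mm below its origin; axes as the paddle's. The key has a plus-shaped section: arms along the paddle's x and y, 30 mm from end to end, 6 mm thick, 22 mm long, lower edges rounded. At the start it hangs in the rack's hole.
- blue_paddle: Blue paddle of the same size and key, with a solid blade, standing in the other place of the rack; stays there. Origin and axes as for the orange one.
- rack: Fixed light wooden rack 180 x 75 x 40 mm, origin at the centre of its underside, long side along its x. Two round holes, 34 mm in diameter and 30 mm deep, at x = -50 and +50 mm; the paddles' keys hang in them and their collars rest on its top (40 mm above the table). Which paddle is in which hole varies.
- mixer: Fixed grey mixer base 150 x 120 mm, 49 mm high, with an aluminium turret in the middle up to 62 mm and the dark steel drive coupling on that, its top 90 mm above the table. Origin: centre of its underside, on the axis of the coupling; z up.
- coupling_mouth (a point): Centre of the top of the drive coupling (42 mm across), 90 mm above the table; z up, x and y along the arms of its cross slot: slots 9 mm wide, open at the ends, 28 mm deep. The key fits in any of four quarter turns. The coupling stands at any angle and is stiff to turn (0.3 N m). Fully home, the paddle's collar lies on the top, its origin at this point.
- ejector (a joint): Red spring ejector pin, 8 mm thick, on the axis of the coupling. Value in m: 0 is up (its tip 12 mm below the coupling's top), growing as it is pressed down; 0.010 when the paddle is fully home. It pushes up with 4 N at 0 and 8 N at 0.010.
- sanding_block: Sanding block 54 x 98 x 28 mm lying on the table, origin at the centre of its underside; leave alone.
- pigment_jar: Jar with a red lid, 62 mm across and 86 mm high, origin at the centre of its underside; leave alone.
- gypsum_medallion: Round gypsum medallion 68 mm across, 15 mm high, lying on the table, origin at the centre of its underside; leave alone.
Mind the look-alikes: they are no part of the job. What is shaped like the orange_paddle but yellow is not meant.

How it is judged:
By the outcome, as a careful person would: the job done as asked, in the order asked, and still so for the second after the job is handed in, while the arm keeps its last pose, push and grip.
It also fails if it takes over 38 s, if anything falls off the work surface, if the arm or the gripper's body presses on something with over 40 N, if the wrist force passes 120 N, or if a joint passes its speed limit or range.

## Working session

There is one attempt and no reset: what is moved stays moved. The work goes in short steps, Python scripts to look and compute and a tool call to move; the robot and the scene stay as the last step left them, time stands still between calls to the robot, and variables do not carry over. Pictures are saved under pics/ and viewed, at most 11 in all, crops included, and the job is handed in when it is done.

Besides the shell and the picture viewer there is one more tool, called after "Request:" as name([rows], argument=value, ...), one row to a line, values as JSON. apply_moves: Moves the arm, as the interface text tells. Its arguments: {"type":"object","properties":{"rows":{"type":"array","items":{"type":"array","items":{"type":"array","items":{"type":"number"}}}},"force":{"type":"number"}},"required":["rows"]}

```bash
mkdir -p pics; ls; python3 - <<'E'
from plant import arm,viewer,order,spotter
import cv2,numpy as np
o=arm.get_obs();print({k:np.round(v,3) for k,v in o.items()})
a=viewer.capture("scene");b=viewer.capture("top")
cv2.imwrite("pics/a.png",cv2.cvtColor(a,4));cv2.imwrite("pics/b.png",cv2.cvtColor(b,4))
for c in("scene","top"):
  print(c,{k:np.round(v,3).tolist() for k,v in viewer.camera_model(c).items()})
  for t in("orange_paddle","blue_paddle","mixer","coupling_mouth","rack"):
    try: print(t,[(np.round(d["at"]).tolist(),round(d["score"],2)) for d in spotter.find_in(c,t)])
    except Exception as e: print(t,e)
E
```

```text
pics
{'clock': np.float64(0.0), 'joints': array([ 1.172,  0.537, -0.004,  1.539,  0.003,  1.067, -0.071]), 'qvel': array([-0.001, -0.001, -0.001, -0.001, -0.001,  0.   , -0.   ]), 'tau': array([-1.0000e-03, -5.8341e+01,  1.0490e+00, -2.5910e+01,  1.2000e-02,
        1.0000e-02, -0.0000e+00]), 'tool_pos': array([ 212.174, -613.852,  302.961]), 'orientation': array([-3.14 ,  0.   ,  0.333]), 'contact_force': array([-0.167, -0.304,  0.453]), 'torque': array([ 0.034, -0.024,  0.018]), 'finger_force': np.float64(0.0), 'width': np.float64(0.999)}
scene {'fx': 430.68, 'fy': 430.68, 'cx': 327.144, 'cy': 201.149, 'R': [[-0.589, -0.808, 0.024], [-0.361, 0.236, -0.902], [0.723, -0.54, -0.43]], 't': [561.21, 190.456, 947.657]}
orange_paddle [([496.0, 369.0, 86.0], 0.77), ([304.0, 596.0, 66.0], 0.7)]
blue_paddle [([398.0, 360.0, 93.0], 0.89)]
mixer []
coupling_mouth [([498.0, 123.0, 79.0], 0.6)]
rack [([424.0, 384.0, 34.0], 0.9), ([355.0, 200.0, 13.0], 0.27)]
top {'fx': 403.342, 'fy': 403.342, 'cx': 319.301, 'cy': 195.306, 'R': [[0.027, -1.0, 0.003], [-0.996, -0.027, -0.08], [0.08, -0.001, -0.997]], 't': [321.619, 560.711, 1245.404]}
orange_paddle [([500.0, 361.0, 105.0], 0.58), ([314.0, 591.0, 86.0], 0.55), ([727.0, 70.0, 86.0], 0.53)]
blue_paddle [([402.0, 350.0, 100.0], 0.45)]
mixer [([501.0, 123.0, 50.0], 0.63)]
coupling_mouth [([512.0, 116.0, 90.0], 0.71)]
rack [([452.0, 355.0, 42.0], 0.83)]
```

View pics/a.png

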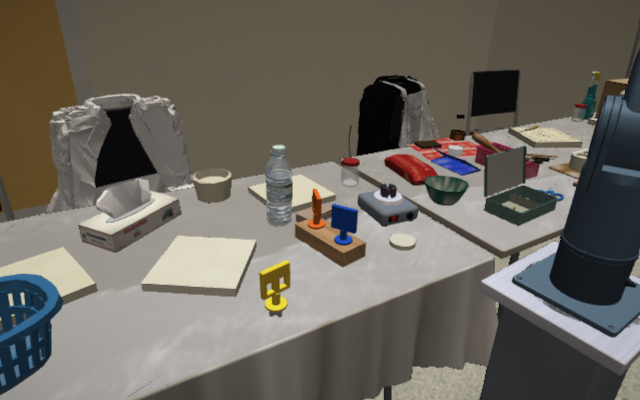

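View pics/b.png

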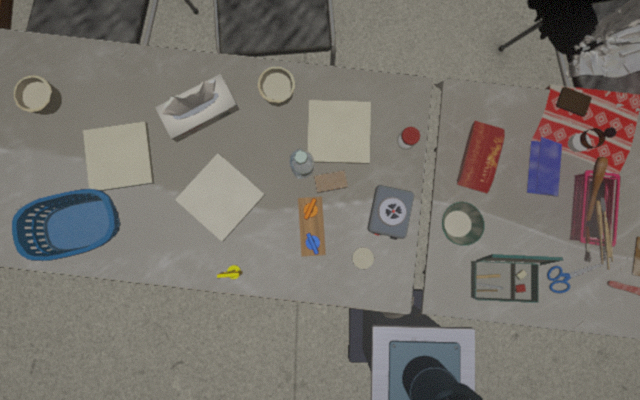

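Top view: orange candidates are the paddle at (311,208) in the rack with its blue neighbour at (313,243), and the yellow look-alike at (229,272), which stands outside the rack. The one meant is (311,208), scene (317,208). Coupling is at top (393,210). I'll confirm it in an enlarged crop.

```bash
python3 - <<'E'
import cv2,numpy as np
a=cv2.imread("pics/a.png")[165:265,260:400];b=cv2.imread("pics/b.png")[140:280,280:440]
cv2.imwrite("pics/c.png",np.hstack([cv2.resize(a,(392,280),interpolation=2),cv2.resize(b,(320,280),interpolation=2)]))
from plant import viewer
def ray(c,u,v,z):
    m=viewer.camera_model(c);R=np.array(m["R"]);t=np.array(m["t"]);C=-R.T@t
    d=R.T@np.array([(u-m["cx"])/m["fx"],(v-m["cy"])/m["fy"],1]);return (C+d*(z-C[2])/d[2]).round()
print(ray("top",302,157,230),ray("top",393,210,90),ray("top",311,208,90),ray("top",410,132,86),ray("top",331,181,28))
# bottle height: closest point of the two rays
for z in(180,200,220,240,260):print(z,ray("top",302,157,z),ray("scene",279,150,z))
E
```

```text
[635. 385. 230.] [509. 117.  90.] [508. 360.  90.] [746.  68.  86.] [597. 301.  28.]
180 [644. 388. 180.] [700. 354. 180.]
200 [641. 387. 200.] [649. 383. 200.]
220 [637. 386. 220.] [598. 412. 220.]
240 [634. 385. 240.] [547. 442. 240.]
260 [630. 384. 260.] [496. 471. 260.]
```

View pics/c.png

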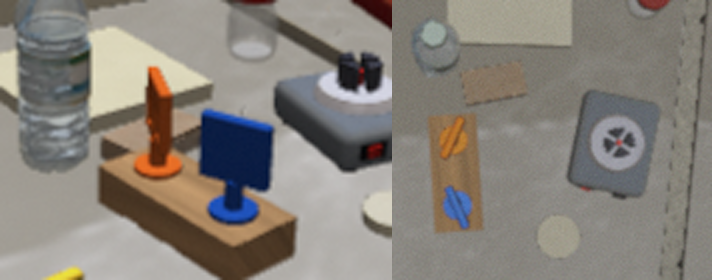

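Request:
apply_moves([
  [[20,60,10,0,0,0,-1],[40,115,20,0,0,0,-1],[60,170,35,0,0,0,-1],[80,225,50,0,0,0,-1],[100,280,50,0,0,0,-1]],
])

```text
clock: 1.23
tool_pos: [313.3, -332.9, 355.3]
orientation: [3.139, -0.001, 0.333]
contact_force: [1.3, 0.4, 0.1]
width: 1.001
finger_force: 0.0
```

Confirmed: in the crop, orange with windows (at (155,120) left and (453,137) right) sits in the rack beside the solid blue one. The coupling with the red pin is at (619,142). The bottle, about 203 mm tall, is at about (640,387).

Request:
apply_moves([
  [[35,50,0,0,0,-9,-1],[70,100,0,0,0,-18,-1],[105,150,0,0,0,-27,-1],[135,200,0,0,0,-36,-1],[150,250,0,0,0,-46,-1]],
])

```text
clock: 1.85
tool_pos: [455.2, -105.8, 354.2]
orientation: [-3.141, -0.001, -0.428]
contact_force: [0.8, -1.1, 0.4]
width: 0.997
finger_force: 0.0
```

Request:
apply_moves([
  [[0,60,0,0,0,0,-1],[0,120,0,0,0,0,-1],[0,180,0,0,0,0,-1],[0,180,0,0,0,0,-1]],
])

```text
clock: 2.35
tool_pos: [453.8, 77.8, 354.4]
orientation: [-3.139, -0.0, -0.414]
contact_force: [-0.2, -0.9, 0.1]
width: 1.0
finger_force: 0.0
```

```bash
cat > h.py <<'E'
from plant import arm,viewer,order,spotter
import cv2,numpy as np
def wray(m,u,v,z):
    R=np.array(m["R"]);t=np.array(m["t"]);C=-R.T@t
    d=np.array([(u-m["cx"]),(v-m["cy"])],float);r=np.hypot(*d);th=r/m["fx"]
    d=R.T@np.r_[d/max(r,1e-9)*np.sin(th),np.cos(th)];return C+d*(z-C[2])/d[2]
def wproj(m,X):
    p=np.array(m["R"])@np.asarray(X,float)+np.array(m["t"]);r=np.hypot(p[0],p[1]);th=np.arctan2(r,p[2])
    return np.array([m["cx"],m["cy"]])+m["fx"]*th*p[:2]/max(r,1e-9)
def ortho(img,m,c,z,half,px):   # top-down resample of plane z; right=+x, up=+y
    g=np.linspace(-half,half,px)
    uv=np.array([[wproj(m,[c[0]+x,c[1]-y,z]) for x in g] for y in g]).astype(np.float32)
    return cv2.remap(img,uv[...,0],uv[...,1],cv2.INTER_LINEAR)
def snap(name):
    m=viewer.camera_model("wrist");a=viewer.capture("wrist");cv2.imwrite(f"pics/{name}.png",cv2.cvtColor(a,4));np.save(f"pics/{name}.npy",m,allow_pickle=True);return cv2.cvtColor(a,4),m
E
python3 - <<'E'
from h import *
o=arm.get_obs();print(o["clock"],o["tool_pos"],o["orientation"])
a,m=snap("w1");print({k:np.round(v,3).tolist() for k,v in m.items()})
R=np.array(m["R"]);print("cam",-R.T@np.array(m["t"]))
for t in("orange_paddle","paddle_grip","coupling_mouth","blue_paddle"):
    print(t,[(np.round(d["at"]).tolist(),round(d["score"],2)) for d in spotter.find_in("wrist",t)])
E
```

```text
2.35 [453.77233836  77.8429408  354.38445879] [-3.13936630e+00 -7.62740671e-05 -4.13895329e-01]
{'fx': 309.707, 'fy': 309.707, 'cx': 318.625, 'cy': 198.394, 'R': [[-0.402, -0.916, -0.003], [-0.882, 0.387, 0.268], [-0.244, 0.11, -0.964]], 't': [255.108, 322.426, 528.921]}
cam [516.15938495  50.5414709  424.05261315]
orange_paddle [([510.0, 359.0, 100.0], 0.62)]
paddle_grip [([502.0, 356.0, 95.0], 0.61)]
coupling_mouth [([510.0, 109.0, 90.0], 0.59)]
blue_paddle [([415.0, 353.0, 76.0], 0.94)]
```

View pics/w1.png

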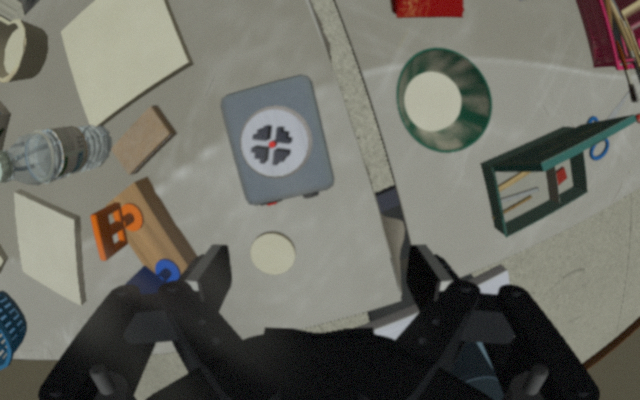

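The wrist view shows the coupling with its cross slots and red pin at (272,144), and the orange paddle at (118,225). I'll rectify the coupling at z=90 and fit its centre and four-fold angle.

```bash
cat >> h.py <<'E'
def coupling(img,m,c0,z=90):
    o=ortho(img,m,c0,z,40,321);g=cv2.cvtColor(o,6).astype(float)
    def F(cx,cy):
        a=np.radians(np.arange(0,360,2));s=0
        for r in(12,14,16,18):
            x=160+4*(cx+r*np.cos(a));y=160-4*(cy+r*np.sin(a))
            s=s+cv2.remap(g.astype(np.float32),x.astype(np.float32)[None],y.astype(np.float32)[None],1)[0]
        return s,a
    best=None
    for cx in np.arange(-10,10.1,1):
        for cy in np.arange(-10,10.1,1):
            s,a=F(cx,cy);h=abs(np.sum(s*np.exp(-4j*a)))-sum(abs(np.sum(s*np.exp(-1j*k*a))) for k in(1,2,3))
            if best is None or h>best[0]:best=(h,cx,cy,np.degrees(np.angle(np.sum(s*np.exp(4j*a))))/4)
    return o,best
E
python3 - <<'E'
from h import *
a=cv2.imread("pics/w1.png");m=np.load("pics/w1.npy",allow_pickle=True).item()
o,b=coupling(a,m,(510,112));print(b)
o2=ortho(a,m,(508,360),90,60,321)
p=int(160+4*b[1]),int(160-4*b[2]);t=np.radians(b[3])
q=o.copy();cv2.line(q,p,(int(p[0]+80*np.cos(t)),int(p[1]-80*np.sin(t))),(0,255,0),1)
cv2.imwrite("pics/d.png",np.hstack([q,o2]))
E
```

```text
(np.float64(11830.260915845029), np.float64(-2.0), np.float64(-2.0), np.float64(-31.760809835992756))
```

View pics/d.png

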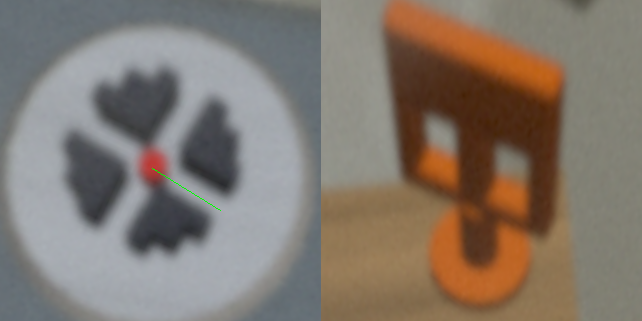

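Request:
apply_moves([
  [[-2,60,0,0,0,0,-1],[-4,120,0,0,0,0,-1],[-6,180,0,0,0,0,-1],[-6,200,0,0,0,0,-1],[-6,200,0,0,0,0,-1]],
])

```text
clock: 3.22
tool_pos: [448.1, 273.6, 353.8]
orientation: [3.141, -0.0, -0.421]
contact_force: [0.2, -0.8, -0.5]
width: 0.999
finger_force: 0.0
```

Rectified view: slots at about −32° with the coupling centre near (508,110); two windows confirm the orange paddle, its top edge at about −22°. Now a closer look at the paddle.

```bash
cat > p.py <<'E'
from h import *
import sys
n=sys.argv[1];a,m=snap(n);o=arm.get_obs();print(o["tool_pos"],o["orientation"][2]*57.3)
def orr(z,half,c=(505,360)):
    q=ortho(a,m,c,z,half,401);hs=cv2.cvtColor(q,cv2.COLOR_BGR2HSV);return q,hs
q,hs=orr(130,60)
k=((hs[...,0]>5)&(hs[...,0]<20)&(hs[...,1]>150)&(hs[...,2]>140)).astype(np.uint8)
N,L,S,C=cv2.connectedComponentsWithStats(k)
for i in range(1,N):
    if S[i,4]>150:
        y,x=np.where(L==i);r=cv2.minAreaRect(np.c_[x,y].astype(np.float32))
        P=cv2.boxPoints(r);e=[P[1]-P[0],P[2]-P[1]];e=max(e,key=np.linalg.norm)
        print("ctr",505+(r[0][0]-200)*.3,360-(r[0][1]-200)*.3,"size",np.array(r[1])*.3,"ang",np.degrees(np.arctan2(-e[1],e[0])),S[i,4])
print([(np.round(d["at"]).tolist(),round(d["score"],2)) for d in spotter.find_in("wrist","orange_paddle")])
cv2.imwrite(f"pics/{n}o.png",np.hstack([q,orr(46,60)[0]]))
E
python3 p.py w2
```

```text
[448.54757287 271.83210655 353.67447425] -24.264694987513447
ctr 506.6848175048828 362.23740234375 size [62.3992218  11.10824547] ang -22.905771 7044
ctr 494.5300018310547 349.10999450683596 size [12.74558716  6.84236813] ang -26.565052 872
ctr 503.8661376953125 329.76348266601565 size [34.6793129  19.30702744] ang -23.552267 4917
ctr 517.3123229980469 339.2671234130859 size [12.96030807  6.80292034] ang -24.443949 906
[([505.0, 356.0, 111.0], 0.85), ([312.0, 592.0, 112.0], 0.5)]
```

View pics/w2o.png

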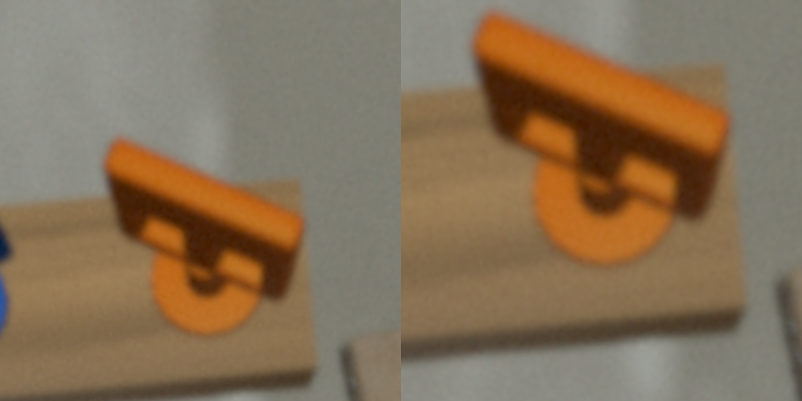

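Top face at z=130 measures 62x11 mm (true 64x12), centre (507,362), angle −23°; the collar edge at z=46 agrees. Move over it.

Request:
apply_moves([
  [[30,45,0,0,0,1,-1],[58,90,0,0,0,1,-1],[58,90,-55,0,0,1,-1],[58,90,-90,0,0,1,-1],[58,90,-90,0,0,1,-1]],
])

```text
clock: 3.95
tool_pos: [506.0, 359.3, 261.2]
orientation: [3.135, 0.003, -0.409]
contact_force: [0.5, -0.9, -0.4]
width: 0.999
finger_force: 0.0
```

```bash
python3 p.py w3
```

```text
[506.99891991 360.53933031 263.64734784] -23.396594097227702
ctr 507.0294128417969 358.81764221191406 size [65.63013611 30.41396484] ang -14.0362425 12016
[([510.0, 358.0, 131.0], 0.68), ([413.0, 352.0, 101.0], 0.62)]
```

View pics/w3o.png

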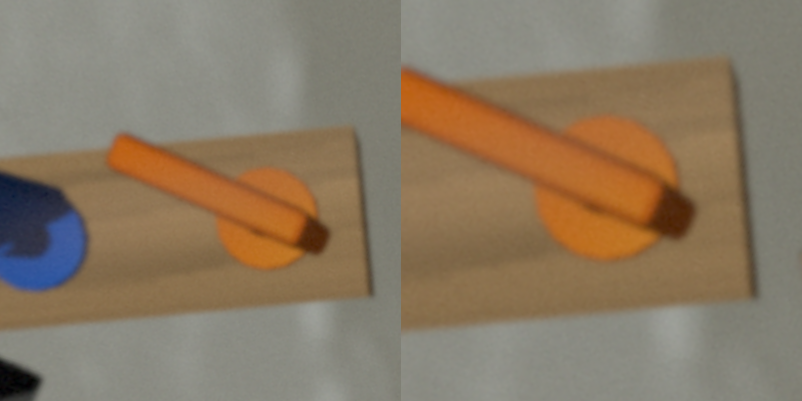

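Closer: top face ends at (115,148) and (303,232), giving centre (507,363) and angle −23.5°. The collar centre agrees. Descend and grip.

Request:
apply_moves([
  [[0.5,2.5,-40,0,0,0,-1],[0.5,2.5,-75,0,0,0,-1],[0.5,2.5,-92,0,0,0,-1],[0.5,2.5,-92,0,0,0,-1],[0.5,2.5,-92,0,0,0,-0.3]],
], force=80)

```text
clock: 4.68
tool_pos: [507.8, 365.9, 173.8]
orientation: [-3.139, -0.001, -0.406]
contact_force: [0.9, -0.6, 0.9]
width: 0.811
finger_force: 0.0
```

Request:
apply_moves([
  [[0,0,0,0,0,0,0.3],[0,0,0,0,0,0,1],[0,0,0,0,0,0,1],[0,0,0,0,0,0,1],[0,0,0,0,0,0,1]],
], force=80)

```text
clock: 5.3
tool_pos: [506.7, 365.2, 171.9]
orientation: [3.141, 0.0, -0.405]
contact_force: [0.0, -1.0, 0.6]
width: 0.124
finger_force: 79.5
```

Gripped (10.5 mm, 80 N). Lift straight up.

Request:
apply_moves([
  [[0,0,20,0,0,0,1],[0,0,50,0,0,0,1],[0,0,90,0,0,0,1],[0,0,120,0,0,0,1],[0,0,120,0,0,0,1]],
])

```text
clock: 5.92
tool_pos: [507.9, 366.4, 295.6]
orientation: [-3.136, -0.003, -0.405]
contact_force: [0.0, -0.1, -2.2]
width: 0.128
finger_force: 78.9
```

```bash
python3 - <<'E'
from h import *
a,m=snap("w4");o=arm.get_obs();print(o["tool_pos"],o["orientation"],o["contact_force"],o["width"])
b,c=coupling(a,m,(508,110));print(c)
E
```

```text
[507.05077921 365.66229231 293.34284241] [-3.13928944e+00 -1.21525885e-03 -4.05204556e-01] [-1.32556    -0.50339702 -2.62352382] 0.12439035262077087
(np.float64(-10203.006858272056), np.float64(2.0), np.float64(-2.0), np.float64(12.8303728532358))
```

View pics/w4.png

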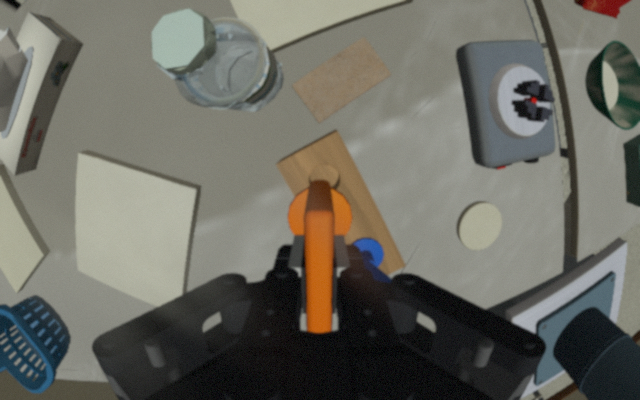

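The paddle is up, hanging straight in the pads, collar at (320,213). Move to a standoff beside the coupling with its yaw at the slot angle.

Request:
apply_moves([
  [[-12,-50,0,0,0,-2,1],[-28,-105,0,0,0,-4,1],[-42,-160,0,0,0,-6,1],[-58,-218,0,0,0,-8.5,1],[-58,-218,0,0,0,-8.5,1]],
])

```text
clock: 6.6
tool_pos: [446.9, 142.1, 290.5]
orientation: [3.136, 0.001, -0.561]
contact_force: [0.4, 0.4, -1.9]
width: 0.129
finger_force: 79.2
```

Request:
apply_moves([
  [[0,0,0,0,0,0,1],[0,0,0,0,0,0,1]],
])

```text
clock: 6.85
tool_pos: [448.7, 148.8, 291.5]
orientation: [-3.142, 0.001, -0.551]
contact_force: [-0.2, -0.1, -1.9]
width: 0.125
finger_force: 79.2
```

```bash
python3 - <<'E'
from h import *
a,m=snap("w5");o=arm.get_obs();print(o["tool_pos"],o["orientation"]);T=o["tool_pos"];y=o["orientation"][2];print(np.degrees(y))
b,c=coupling(a,m,(508,110));print(c)
zc=T[2]-54-76+6
d=ortho(a,m,T[:2],zc,40,321)
hs=cv2.cvtColor(d,cv2.COLOR_BGR2HSV)
cv2.imwrite("pics/e.png",np.hstack([b,d]))
E
```

```text
[448.74689698 148.70950141 291.56151236] [ 3.14154655e+00  5.63985695e-04 -5.51244964e-01]
-31.58400993746953
(np.float64(20460.104816572464), np.float64(0.0), np.float64(4.0), np.float64(-31.68820910430019))
```

View pics/e.png

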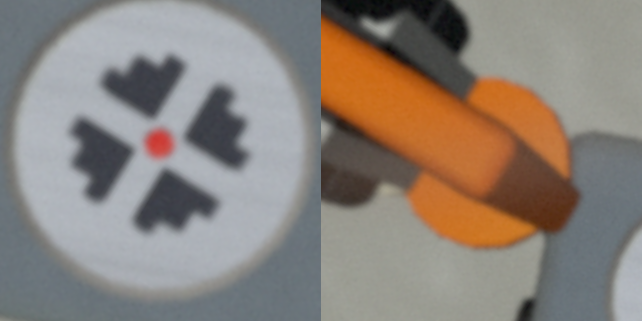

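The coupling is centred at (508,114) at z=90, slots at −31.7°, matching the tool's −31.6°. The collar lies about (1.2,−0.6) mm from the TCP axis. Go over the coupling and check.

Request:
apply_moves([
  [[30,-18,0,0,0,0,1],[58,-34,0,0,0,0,1],[58,-34,-15,0,0,0,1],[58,-34,-34,0,0,0,1],[58,-34,-34,0,0,0,1]],
])

```text
clock: 7.52
tool_pos: [505.1, 114.2, 256.1]
orientation: [3.139, 0.003, -0.552]
contact_force: [-0.0, 0.1, -1.1]
width: 0.127
finger_force: 79.1
```

Request:
apply_moves([
  [[0,0,0,0,0,0,1],[0,0,0,0,0,0,1]],
])

```text
clock: 7.78
tool_pos: [507.0, 113.8, 258.6]
orientation: [-3.141, -0.001, -0.553]
contact_force: [-0.0, -0.1, -1.9]
width: 0.128
finger_force: 79.1
```

```bash
python3 - <<'E'
from h import *
a,m=snap("w6");s=viewer.capture("scene");o=arm.get_obs();T=o["tool_pos"];print(T,np.degrees(o["orientation"]))
b=ortho(a,m,(508,114),90,40,301);d=ortho(a,m,T[:2],T[2]-124,40,301)
u=cv2.cvtColor(s,4)[130:230,335:435]
cv2.imwrite("pics/f.png",np.hstack([b,d,cv2.resize(u,(198,301),interpolation=2)]) if 0 else np.hstack([cv2.resize(b,(265,265)),cv2.resize(d,(265,265)),cv2.resize(u,(265,265),interpolation=2)]))
E
```

```text
[506.94666519 113.54519398 258.49213782] [-1.79957183e+02 -3.81906282e-02 -3.17045465e+01]
```

View pics/f.png

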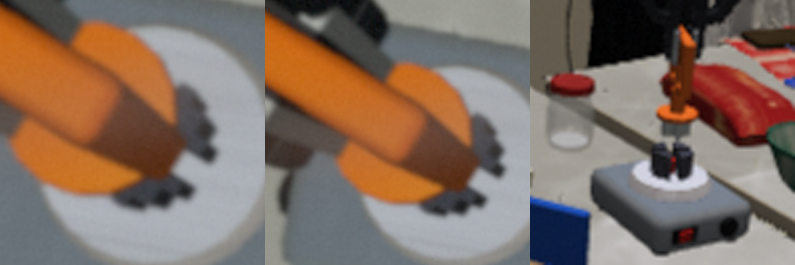

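Hovering: collar and key sit over the coupling, the visible sectors symmetric about the blade plane ((195,120) and (155,190) left panel). Descend gently, watching the force.

Request:
apply_moves([
  [[0,0,-8,0,0,0,1],[0,0,-14,0,0,0,1],[0,0,-17,0,0,0,1],[0,0,-20,0,0,0,1],[0,0,-22,0,0,0,1]],
], force=110)

```text
clock: 8.5
tool_pos: [506.7, 113.3, 235.7]
orientation: [3.141, 0.0, -0.554]
contact_force: [-0.1, -0.6, -1.9]
width: 0.123
finger_force: 109.1
```

Request:
apply_moves([
  [[0,0,-1,0,0,0,1],[0,0,-1,0,0,0,1]],
])

```text
clock: 8.75
tool_pos: [506.7, 113.3, 234.9]
orientation: [3.142, 0.0, -0.554]
contact_force: [0.6, 0.4, -1.3]
width: 0.115
finger_force: 109.1
```

The key is in the slot by about 7 mm without force. Continue.

Request:
apply_moves([
  [[0,0,-4,0,0,0,1],[0,0,-7,0,0,0,1],[0,0,-10,0,0,0,1],[0,0,-12,0,0,0,1],[0,0,-12,0,0,0,1]],
])

```text
clock: 9.38
tool_pos: [507.1, 113.4, 223.1]
orientation: [-3.141, -0.001, -0.554]
contact_force: [-0.9, -0.6, 5.5]
width: 0.122
finger_force: 109.9
```

Request:
apply_moves([
  [[0,0,-2,0,0,0,1],[0,0,-4,0,0,0,1],[0,0,-4,0,0,0,1]],
])

```text
clock: 9.75
tool_pos: [507.4, 113.4, 221.8]
orientation: [-3.14, -0.001, -0.554]
contact_force: [-8.8, -3.1, 30.6]
width: 0.123
finger_force: 114.0
```

The stop is at 221.8: the grip was taken at TCP 172 with the paddle's origin at 40, so home is 222. The force step to 30 N fits the collar seating. Check visually.

Request:
apply_moves([
  [[0,0,0,0,0,0,1],[0,0,0,0,0,0,1],[0,0,0,0,0,0,1]],
])

```text
clock: 10.12
tool_pos: [507.4, 113.4, 221.8]
orientation: [-3.14, -0.001, -0.554]
contact_force: [-7.4, -2.5, 31.5]
width: 0.125
finger_force: 114.0
```

```bash
python3 - <<'E'
from h import *
a,m=snap("w7");s=viewer.capture("scene");o=arm.get_obs();print(o["tool_pos"],o["contact_force"],o["torque"],np.degrees(o["orientation"]))
u=cv2.cvtColor(s,4)[140:230,340:430]
cv2.imwrite("pics/g.png",np.hstack([cv2.resize(u,(400,400),interpolation=2),a[100:400,170:470].copy() if 0 else cv2.resize(a[50:350,170:470],(400,400))]))
E
```

```text
[507.39411697 113.4149371  221.74163347] [-7.97973831 -2.14339526 30.80639104] [-0.52302597  2.10825709  0.08561068] [-1.79933968e+02 -6.46093608e-02 -3.17353608e+01]
```

View pics/g.png

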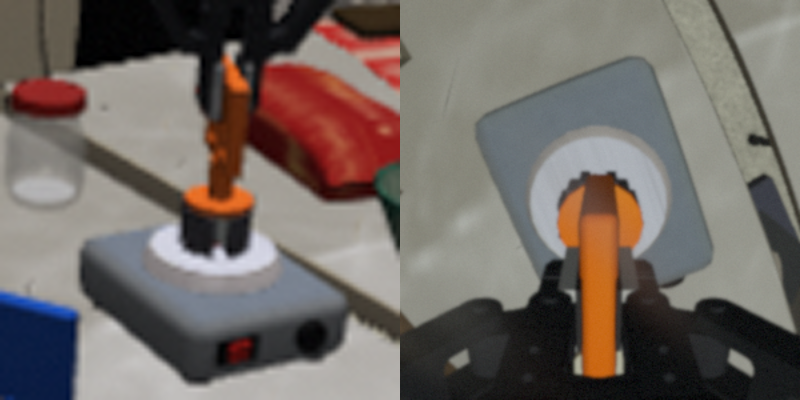

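The collar looks seated, but the lateral load is 8 N. Relieve it by 0.7 mm and see whether z stays.

Request:
apply_moves([
  [[-0.7,-0.2,0,0,0,0,1],[-0.7,-0.2,0,0,0,0,1],[-0.7,-0.2,0,0,0,0,1]],
])

```text
clock: 10.6
tool_pos: [507.2, 113.4, 221.7]
orientation: [-3.14, -0.002, -0.554]
contact_force: [-6.8, -2.4, 28.9]
width: 0.122
finger_force: 113.4
```

Request:
apply_moves([
  [[0,0,2,0,0,0,1],[-0.5,0,2,0,0,0,1],[-0.5,0,2,0,0,0,1]],
])

```text
clock: 10.98
tool_pos: [506.7, 113.3, 221.9]
orientation: [-3.139, -0.002, -0.554]
contact_force: [0.2, -0.2, 8.2]
width: 0.117
finger_force: 110.4
```

Request:
apply_moves([
  [[0,0,-1,0,0,0,1],[0,0,-2,0,0,0,1],[0,0,-2,0,0,0,1],[0,0,-2,0,0,0,1]],
])

```text
clock: 11.48
tool_pos: [506.9, 113.3, 221.7]
orientation: [-3.139, -0.002, -0.554]
contact_force: [-5.8, -2.6, 27.9]
width: 0.121
finger_force: 113.4
```

The stop is the same 221.7 with the side load released, so it is the collar seat. Holding at 28 N against the 8 N spring, so I hand in.

```bash
python3 -c "
from plant import order;print(order.finish_job())"
```

```text
the job is handed in; nothing more can be done
None
```

The orange paddle's key is meshed in the mixer coupling with its collar seated; the arm still grips it and holds it down with about 28 N, and the job was handed in at about 11.5 s, with no verdict returned.

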